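Level the balcony flap shelf with its screw foot and keep the spirit level pressed

TASK

The free end of the wooden flap shelf beside the white cabinet has sagged: lay the yellow spirit level lengthwise on the shelf and let go of it, then wind the shelf's screw foot by its black hand knob until the bubble sits between the two black lines. Finish by pressing the level firmly (about a kilo's push, not much harder) down onto the shelf from above, bubble still between the lines, and stay there pressing: the program ends holding. Leave the watering can, the terracotta pot, the peg basket and the trowel where they are.

Things in the scene. Friction and masses are not known exactly. Their poses are not given: they have to be found in the camera images.
- level: Yellow spirit level, 230 long (its x) x 24 wide x 42 mm high, 0.21-0.31 kg, standing on its base. Origin: centre of the base, z up. The middle 54 mm hold the green vial in a window on top, seen from above; the top faces 27 to 115 mm either side of the middle are solid, good to press on; the sides are plain, good to grip.
- bubble (a joint): Position in m of the pale bubble in the green vial along the level's own x, 0 = in the middle, -0.017 to 0.017. It floats to the higher end: 2.4 mm for each 0.001 rad of slope of the level. The bubble is 16 mm long, the inner edges of the two black lines lie 11 mm either side of the middle. It settles in about 2 s.
- shelf: Wooden flap shelf, 180 wide (its x) x 385 long x 18 mm thick, top 100 mm above the ledge. Origin: on the top face, middle of the hinged end, 10 mm out from the wall of the white cabinet (250 mm high, a fixed potted plant on it to 400 mm); the board runs along its -y to the free end at y = -390 mm; the screw foot's axis passes at y = -355 mm, x = 0.
- knob (a point): Centre of the round black hand knob of the screw foot, diameter 54, 28 mm high, underside 37 mm above the shelf, white mark on top. Upright axis, friction 0.08 N m; it stays where left, at constant height. Clockwise from above raises the shelf's free end 5 mm a turn: the bubble of a level lying lengthwise runs 5.4 mm per rad. Start: 1.1 to 2.6 rad short of level; it can be overshot.
- can: Green sprinkling can, body 132 mm in diameter and 140 mm high, spout along its x to 175 mm out, handle to 107 mm on the other side, 182 mm high in all. Origin: centre of the underside. Leave alone.
- pot: Terracotta pot with a small plant, rim 104 mm in diameter, 90 mm high, plant to 160 mm. Origin: centre of the underside. Leave alone.
- basket: Blue peg basket 150 x 110 x 70 mm with a hoop handle to 120 mm. Origin: centre of the underside. Leave alone.
- trowel: Hand trowel, wooden handle to 150 mm along its -x, steel blade to 150 mm along +x, 62 mm wide, 25 mm high. Origin: under the shank. Leave alone.
Things that resemble listed ones, but are neither listed nor needed, are in the scene too. What is meant by the level is not blue or purple, and is the larger of those in its own colour.

How it is judged:
By the outcome, as a careful person would: the job done as asked, in the order asked, and still so for the second after the job is handed in, while the arm keeps its last pose, push and grip.
It also fails if it takes over 72 s, if anything falls off the work surface, if the arm or the gripper's body presses on something with over 40 N, if the wrist force passes 120 N, or if a joint passes its speed limit or range.

ROBOT

A 7-joint arm with a two-finger parallel gripper is mounted at the origin on the work surface. World frame = base frame: x ahead of the robot, y to its left, z up, the work surface at z = 0. Lengths are in m, angles in rad, forces in N, time in s.
With the tool pointing down it reaches from about 0.425 to 0.875 m from the base axis. Payload 8.4 kg.
Tool frame: the origin (TCP) lies midway between the tips of the shut fingers; the grasp point (between the pads) lies 19 mm behind it; z points along the fingers, y is the line along which they close (so a half turn about z gives the same grasp; the last joint's range is limited). The gripper opens to 87 mm and grips with 3 to 60 N. Pads are 19 mm wide; open, the fingers measure 117 mm over their backs; the gripper's body (75 mm by 190 mm) begins 51 mm behind the grasp point.
Start: joints at [-1.335, 0.333, 0.04, 1.465, -0.013, 1.343, -0.059], TCP at [0.214, 0.614, 0.223] pointing down, gripper open.
Joint ranges: [-2.58, 2.58], [-0.38, 2.09], [-1.3, 1.39], [0.25, 2.4], [-1.5, 4.64], [0.08, 2.09], [-2.65, 2.65]. Speed limits (rad/s): [2.22, 2.22, 2.79, 2.79, 3.14, 3.14, 3.14].

INTERFACE

Orientations are given as [roll, pitch, yaw] about the fixed x, y, z axes, in that order (R = Rz(yaw) Ry(pitch) Rx(roll)).
In Python, from workcell import status, read_camera, ticket gives the robot as it stands.
- The arm moves only by the tool apply_moves, never from a script. Its argument "motion" is text: rows parted by semicolons, each of 7 numbers parted by spaces: the shift along the tool's x, y, z as a fraction of full scale, then the turn, a rotation vector about the tool's x, y, z as a fraction of full scale, then the opening, from 0 (shut) to 1 (fully open). A call has 1 to 10 rows; each row is the pose to reach, as a shift and turn from the pose commanded when the call began, along the tool's axes at that moment, turning the shorter way round; what a row does not reach only later rows make up. Full scale, the value 1, is 120 mm for a shift and 360 degrees for a turn. A row lasts 1/12 s, in which the tool goes at most 41.7 mm and 7.16 degrees, less where a joint would pass 70% of its speed; a pose out of reach is approached as far as the arm can. A call with a number of a shift or a turn outside -1 to 1 is refused whole. A call with a gripper value outside its range is refused whole. The fingers move at their own pace and stop on an object; "newtons" is the grip in N (left out, the last holds). Time passes only in rows, so rows that repeat a pose let the fingers close. It gives the time, the measured TCP pose, the force, the opening and the grip force at its end, in the units of the state.
- status.get_state(): the state, without advancing time (a new reading comes with each control period).
- read_camera(name): name is "scene" or "top" or "wrist"; returns a dict with "color" (400x640x3 uint8, red, green, blue), "vertical_fov" (degrees; the focal length in pixels is half the picture's height over the tangent of half this angle, whatever the lens; pixels are square), "cx", "cy" (the principal point, pixels), "dist" ([k1, k2, p1, p2, k3] as OpenCV has them; the pictures are not rectified), "extrinsics" (4x4, takes a point from camera to world coordinates); the wrist camera has in their place "T_tool_cam" (4x4, takes a point from camera to tool coordinates, whose origin is the TCP and whose axes are the flange's). Camera axes: x right, y up, looking along -z (the intrinsics and any distortion apply to the point x, -y, -z); pixel columns grow to the right and rows downward; lengths in m; the calibration is good to about 2 mm. A picture is of the moment at which its call begins: read the wrist's pose just before it. There is no depth.
- ticket.finish_job(): hands the job in; it is judged then, once.
The state is a dict: "time": time; "qpos": joint angles; "joint_velocities": joint speeds; "joint_torque": joint torques, N m; "position": TCP position; "orientation": TCP orientation; "ft_force": force on the tool from outside, world axes, zero at the start; "moment": the same for the moment, N m; "grip_width": finger opening in m; "finger_force": force on a finger pad.
Only numpy, scipy, OpenCV 4.12 (cv2) and the standard library are available. Lean on these libraries where they do the work, as an engineer would, in place of code of your own. Each camera call takes 0.05 s, during which the arm holds its last target. There are 200 camera calls.

## Working session

There is one attempt and no reset: what is moved stays moved. The work goes in short steps, Python scripts to look and compute and a tool call to move; the robot and the scene stay as the last step left them, time stands still between calls to the robot, and variables do not carry over. Pictures are saved under pics/ and viewed, at most 10 in all, crops included, and the job is handed in when it is done.

Besides the shell and the picture viewer there is one more tool, called after "Emit:" by a JSON object that holds its "op" and its "data". apply_moves: Moves the arm, as the interface text tells. Its arguments: {"type":"object","properties":{"motion":{"type":"string"},"newtons":{"type":"number"}},"required":["motion"]}

```bash
mkdir -p pics
cat > h.py <<'E'
import numpy as np, cv2
from workcell import status, read_camera, ticket
from scipy.spatial.transform import Rotation as R
def f(c): return 200/np.tan(np.radians(c["vertical_fov"])/2)
def K(c): return np.array([[f(c),0,c["cx"]],[0,f(c),c["cy"]],[0,0,1.]])
def ext(c,s=None):
    if "extrinsics" in c: return np.array(c["extrinsics"])
    T=np.eye(4); T[:3,:3]=R.from_euler('xyz',s["orientation"]).as_matrix(); T[:3,3]=s["position"]
    return T@np.array(c["T_tool_cam"])
def ray(c,uv,z,s=None):
    p=cv2.undistortPoints(np.array(uv,float).reshape(-1,1,2),K(c),np.array(c["dist"]))[:,0]
    d=np.c_[p[:,0],-p[:,1],-np.ones(len(p))]; T=ext(c,s); d=d@T[:3,:3].T; o=T[:3,3]
    return o+d*((z-o[2])/d[:,2])[:,None]
def proj(c,P,s=None):
    T=np.linalg.inv(ext(c,s)); q=np.atleast_2d(P)@T[:3,:3].T+T[:3,3]; q=q*[1,-1,-1]
    return cv2.projectPoints(q,np.zeros(3),np.zeros(3),K(c),np.array(c["dist"]))[0][:,0]
def save(n,c): cv2.imwrite(n,c["color"][:,:,::-1])
E
python3 - <<'E'
from h import *
s=status.get_state(); print(s)
for n in("top","scene"):
    c=read_camera(n); save(f"pics/{n}0.png",c); print(n,c["vertical_fov"],c["cx"],c["cy"],c["dist"],np.round(c["extrinsics"],3).tolist())
E
```

```text
{'time': 0.0, 'qpos': array([-1.3352036 ,  0.33392708,  0.03989461,  1.46628092, -0.01336145,
        1.34324595, -0.05847714]), 'joint_velocities': array([ 0.00149413,  0.0022345 , -0.00044424, -0.00260771, -0.0016389 ,
       -0.00198628,  0.00064796]), 'joint_torque': array([-4.92266663e-04, -6.56338334e+01,  1.33467000e+00, -4.03821373e+01,
       -5.99162187e-02,  4.47126268e-02,  1.33402095e-04]), 'position': array([0.21347609, 0.6134634 , 0.22164437]), 'orientation': array([-3.14000395e+00,  1.53525380e-04,  2.80679461e+00]), 'ft_force': array([0.13358092, 0.08618088, 0.00850301]), 'moment': array([-0.01185669, -0.02228796,  0.00324411]), 'finger_force': 0.0, 'grip_width': 0.08722648906170756}
top 55.53440440778876 318.61921902676403 205.78744926159484 [-0.07100382  0.          0.          0.          0.        ] [[0.022, 0.99, -0.139, 0.356], [-1.0, 0.022, 0.005, -0.18], [0.008, 0.138, 0.99, 1.425], [0.0, 0.0, 0.0, 1.0]]
scene 54.49664761222256 317.98767106687455 200.54686898588466 [-0.03152097  0.          0.          0.          0.        ] [[0.513, -0.551, 0.659, 1.338], [0.858, 0.317, -0.403, -0.678], [0.013, 0.772, 0.635, 0.854], [0.0, 0.0, 0.0, 1.0]]
```

View pics/top0.png

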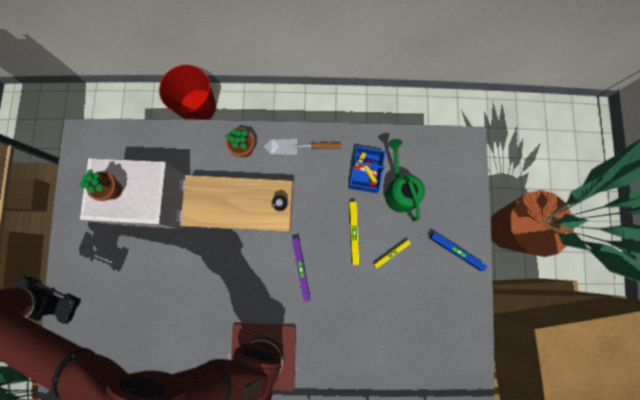

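View pics/scene0.png

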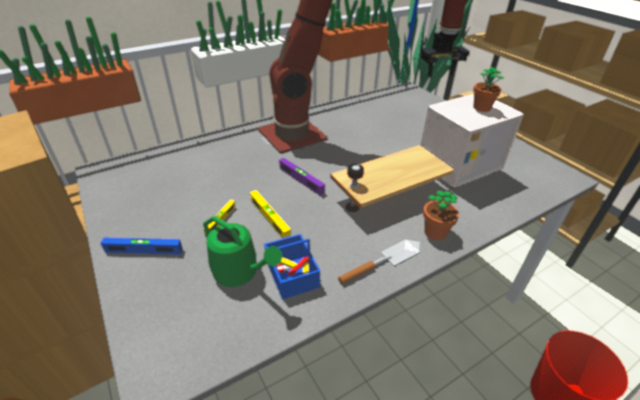

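```bash
cat > m.py <<'E'
from h import *
c=read_camera("top"); im=c["color"]; hsv=cv2.cvtColor(im,cv2.COLOR_RGB2HSV)
def blobs(lo,hi,amin=60):
    m=cv2.inRange(hsv,lo,hi); n,l,st,ce=cv2.connectedComponentsWithStats(m)
    return [(l==i).astype(np.uint8) for i in range(1,n) if st[i,4]>amin]
def rect(m): 
    k,_=cv2.findContours(m,cv2.RETR_EXTERNAL,cv2.CHAIN_APPROX_NONE); k=max(k,key=len); return cv2.minAreaRect(k)
def world(m,z):
    k,_=cv2.findContours(m,cv2.RETR_EXTERNAL,cv2.CHAIN_APPROX_NONE); P=ray(c,max(k,key=len)[:,0],z)[:,:2]
    r=cv2.minAreaRect((P*1000).astype(np.float32)); return np.round(cv2.boxPoints(r)).tolist(),np.round(r[0]),np.round(r[1])
E
python3 - <<'E'
from m import *
for m in blobs((22,150,90),(35,255,255)):
    print("yellow",np.round(rect(m),1) if 0 else rect(m),world(m,.042))
for m in blobs((8,50,80),(21,200,255),1500): print("wood",world(m,.1))
roi=np.zeros(im.shape[:2],np.uint8); roi[185:220,265:292]=1
m=((im.max(2)<60)&(roi>0)).astype(np.uint8); print("knob",rect(m),world(m,.165))
print("cab top",ray(c,[(81,220),(162,223),(165,161),(88,159)],.25).round(3).tolist())
print("plant",ray(c,[(98,182)],.38).round(3).tolist())
print("can",ray(c,[(405,195)],.15).round(3).tolist(), "basket",ray(c,[(350,190),(380,192),(383,150),(355,145)],.07).round(3).tolist())
print("purple",ray(c,[(296,235),(306,300)],.042).round(3).tolist(),"yell2",ray(c,[(375,266),(409,240)],.03).round(3).tolist())
E
```

```text
yellow ((369.8076477050781, 173.9615478515625), (18.582456588745117, 3.60555100440979), 56.30992889404297) ([[642.0, -389.0], [649.0, -400.0], [707.0, -362.0], [700.0, -350.0]], array([ 674., -375.]), array([70., 14.]))
yellow ((353.86614990234375, 232.5065155029297), (63.2175178527832, 6.942964553833008), 87.20729064941406) ([[340.0, -312.0], [341.0, -337.0], [572.0, -324.0], [570.0, -298.0]], array([ 456., -318.]), array([231.,  26.]))
yellow ((391.4783935546875, 253.4702911376953), (5.146501541137695, 41.833717346191406), 53.97262954711914) ([[328.0, -399.0], [419.0, -523.0], [434.0, -512.0], [343.0, -388.0]], array([ 381., -456.]), array([ 19., 154.]))
wood ([[447.0, -89.0], [635.0, -94.0], [647.0, 299.0], [459.0, 304.0]], array([547., 105.]), array([393., 188.]))
wood ([[367.0, -1062.0], [553.0, -1157.0], [662.0, -943.0], [476.0, -848.0]], array([  514., -1002.]), array([240., 210.]))
wood ([[-131.0, -1350.0], [182.0, -1361.0], [196.0, -951.0], [-118.0, -940.0]], array([   32., -1150.]), array([410., 313.]))
knob ((279.5, 202.0), (14.0, 13.0), 90.0) ([[518.0, -34.0], [519.0, -77.0], [567.0, -76.0], [566.0, -32.0]], array([543., -55.]), array([47., 44.]))
cab top [[0.458, 0.57, 0.25], [0.455, 0.303, 0.25], [0.655, 0.31, 0.25], [0.658, 0.569, 0.25]]
plant [[0.557, 0.448, 0.38]]
can [[0.579, -0.481, 0.15]] basket [[0.606, -0.299, 0.07], [0.602, -0.409, 0.07], [0.76, -0.42, 0.07], [0.776, -0.316, 0.07]]
purple [[0.441, -0.107, 0.042], [0.21, -0.149, 0.042]] yell2 [[0.335, -0.397, 0.03], [0.432, -0.523, 0.03]]
```

```bash
cat > plan.py <<'E'
import numpy as np
def plan(p,yaw,targets):
    "p xyz, yaw deg, targets [(x,y,z,yawdeg)]; prints shift/turn fractions per call"
    p=np.array(p,float)
    for *t,y in targets:
        a=np.radians(yaw); Rm=np.array([[np.cos(a),np.sin(a),0],[np.sin(a),-np.cos(a),0],[0,0,-1]])
        d=np.round(Rm.T@(np.array(t)-p)/.12,2); k=round(-(y-yaw)/360,3)
        print(d,k,"rows>=",int(np.ceil(max(np.linalg.norm(d)*120/41.7,abs(k)*360/7.16)))); p=p+Rm@d*.12; yaw-=k*360
    print("end",p.round(4),round(yaw,2))
E
python3 - <<'E'
from plan import plan
P=[(.26,.5),(.32,.4),(.37,.29),(.42,.18),(.44,.07),(.45,-.04),(.455,-.15),(.456,-.24),(.456,-.318)]
plan((.214,.614,.223),160.8,[(x,y,.223,160.8-157.3*(i+1)/9) for i,(x,y) in enumerate(P)])
E
```

```text
[-0.67 -0.77  0.  ] 0.049 rows>= 3
[-0.9  -0.37  0.  ] 0.048 rows>= 3
[-0.99 -0.2   0.  ] 0.049 rows>= 3
[-1.    0.11  0.  ] 0.048 rows>= 3
[-0.92  0.15  0.  ] 0.049 rows>= 3
[-0.85  0.35  0.  ] 0.048 rows>= 3
[-0.74  0.54  0.  ] 0.049 rows>= 3
[-0.46  0.6   0.  ] 0.048 rows>= 3
[-0.23  0.6   0.  ] 0.049 rows>= 3
end [ 0.4562 -0.3177  0.223 ] 3.48
```

Emit:
{"op": "apply_moves", "data": {"motion": "-0.67 -0.77 0 0 0 0.049 1;-0.67 -0.77 0 0 0 0.049 1;-0.67 -0.77 0 0 0 0.049 1;-0.67 -0.77 0 0 0 0.049 1;-0.67 -0.77 0 0 0 0.049 1"}}

```text
time: 0.57
position: [0.2607, 0.4982, 0.2229]
orientation: [3.141, 0.0, 2.495]
ft_force: [-0.9, 1.8, -0.2]
grip_width: 0.0871
finger_force: 0.0
```

Emit:
{"op": "apply_moves", "data": {"motion": "-0.9 -0.37 0 0 0 0.048 1;-0.9 -0.37 0 0 0 0.048 1;-0.9 -0.37 0 0 0 0.048 1;-0.9 -0.37 0 0 0 0.048 1;-0.9 -0.37 0 0 0 0.048 1"}}

```text
time: 0.98
position: [0.3197, 0.3994, 0.2228]
orientation: [3.141, -0.0, 2.196]
ft_force: [-0.4, 0.5, 0.0]
grip_width: 0.0868
finger_force: 0.0
```

Emit:
{"op": "apply_moves", "data": {"motion": "-0.99 -0.2 0 0 0 0.049 1;-0.99 -0.2 0 0 0 0.049 1;-0.99 -0.2 0 0 0 0.049 1;-0.99 -0.2 0 0 0 0.049 1;-0.99 -0.2 0 0 0 0.049 1"}}

```text
time: 1.4
position: [0.3696, 0.2897, 0.2228]
orientation: [3.141, -0.001, 1.889]
ft_force: [-0.1, 1.3, 0.6]
grip_width: 0.0867
finger_force: 0.0
```

Tracks well; continue.

Emit:
{"op": "apply_moves", "data": {"motion": "-1 0.11 0 0 0 0.048 1;-1 0.11 0 0 0 0.048 1;-1 0.11 0 0 0 0.048 1;-1 0.11 0 0 0 0.048 1;-1 0.11 0 0 0 0.048 1"}}

```text
time: 1.82
position: [0.4198, 0.1805, 0.2228]
orientation: [3.141, -0.0, 1.588]
ft_force: [0.7, 0.5, 0.2]
grip_width: 0.0867
finger_force: 0.0
```

Emit:
{"op": "apply_moves", "data": {"motion": "-0.92 0.15 0 0 0 0.049 1;-0.92 0.15 0 0 0 0.049 1;-0.92 0.15 0 0 0 0.049 1;-0.92 0.15 0 0 0 0.049 1;-0.92 0.15 0 0 0 0.049 1"}}

```text
time: 2.23
position: [0.4394, 0.0711, 0.2228]
orientation: [3.141, -0.0, 1.282]
ft_force: [0.7, 0.7, 0.2]
grip_width: 0.087
finger_force: 0.0
```

Emit:
{"op": "apply_moves", "data": {"motion": "-0.85 0.35 0 0 0 0.048 1;-0.85 0.35 0 0 0 0.048 1;-0.85 0.35 0 0 0 0.048 1;-0.85 0.35 0 0 0 0.048 1;-0.85 0.35 0 0 0 0.048 1"}}

```text
time: 2.65
position: [0.4507, -0.0384, 0.2227]
orientation: [3.141, -0.0, 0.981]
ft_force: [-0.3, 0.5, -0.6]
grip_width: 0.0871
finger_force: 0.0
```

Emit:
{"op": "apply_moves", "data": {"motion": "-0.74 0.54 0 0 0 0.049 1;-0.74 0.54 0 0 0 0.049 1;-0.74 0.54 0 0 0 0.049 1;-0.74 0.54 0 0 0 0.049 1;-0.74 0.54 0 0 0 0.049 1"}}

```text
time: 3.07
position: [0.4552, -0.1481, 0.2225]
orientation: [-3.142, 0.0, 0.674]
ft_force: [-0.3, 0.6, 0.1]
grip_width: 0.0867
finger_force: 0.0
```

Emit:
{"op": "apply_moves", "data": {"motion": "-0.46 0.6 0 0 0 0.048 1;-0.46 0.6 0 0 0 0.048 1;-0.46 0.6 0 0 0 0.048 1;-0.46 0.6 0 0 0 0.048 1;-0.46 0.6 0 0 0 0.048 1"}}

```text
time: 3.48
position: [0.4571, -0.2378, 0.2221]
orientation: [-3.141, 0.001, 0.375]
ft_force: [0.1, 0.8, -0.2]
grip_width: 0.0871
finger_force: 0.0
```

Emit:
{"op": "apply_moves", "data": {"motion": "-0.23 0.6 0 0 0 0.049 1;-0.23 0.6 0 0 0 0.049 1;-0.23 0.6 0 0 0 0.049 1;-0.23 0.6 0 0 0 0.049 1;-0.23 0.6 0 0 0 0.049 1;-0.23 0.6 0 0 0 0.049 1"}}

```text
time: 3.98
position: [0.4574, -0.3148, 0.2222]
orientation: [-3.14, -0.0, 0.069]
ft_force: [0.4, -0.4, 0.5]
grip_width: 0.0869
finger_force: 0.0
```

Run:
```python
from h import *
s=status.get_state(); c=read_camera("wrist"); save("pics/w1.png",c); print(s["position"],s["orientation"],s["qpos"])
hsv=cv2.cvtColor(c["color"],cv2.COLOR_RGB2HSV); m=cv2.inRange(hsv,(22,120,80),(36,255,255))
k,_=cv2.findContours(m,cv2.RETR_EXTERNAL,cv2.CHAIN_APPROX_NONE)
for q in k:
    if cv2.contourArea(q)>300:
        P=ray(c,q[:,0],.042,s)[:,:2]; r=cv2.minAreaRect((P*1000).astype(np.float32)); print(r,cv2.boundingRect(q))
print(np.array(c["T_tool_cam"]).round(3))
```

```text
[ 0.45736609 -0.31475865  0.22220969] [-3.13986627e+00 -9.95345829e-05  6.86017085e-02] [-0.36392422  0.20520087  1.02428236  1.73655171 -0.18294452  1.3027013
 -0.80213776]
((412.0509033203125, -482.4007873535156), (29.63740348815918, 80.7798080444336), 36.8760986328125) (434, 206, 82, 55)
((467.42169189453125, -321.03436279296875), (202.5159912109375, 24.4045352935791), 3.097691774368286) (311, 61, 28, 204)
[[ 0.     0.966  0.259  0.071]
 [ 1.    -0.     0.001  0.001]
 [ 0.001  0.259 -0.966 -0.163]
 [ 0.     0.     0.     1.   ]]
```

View pics/w1.png

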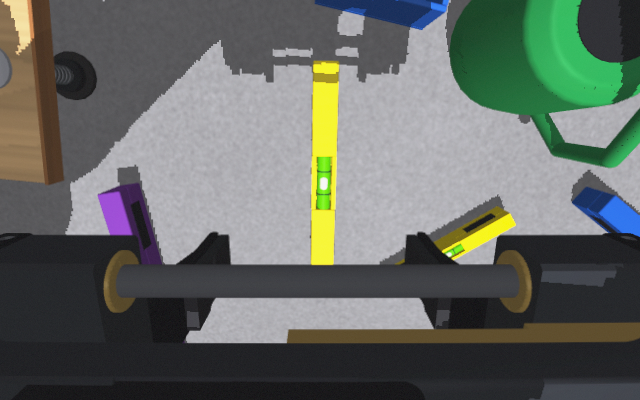

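Run:
```python
from h import *
from plan import plan
s=status.get_state(); c=read_camera("wrist"); hsv=cv2.cvtColor(c["color"],cv2.COLOR_RGB2HSV)
m=cv2.inRange(hsv,(40,120,60),(75,255,255)); m[:,:290]=0; m[:,360:]=0
k,_=cv2.findContours(m,cv2.RETR_EXTERNAL,cv2.CHAIN_APPROX_NONE); q=max(k,key=cv2.contourArea); print(cv2.boundingRect(q),s["orientation"])
x,y,w,h=cv2.boundingRect(q); v=ray(c,[(x+w/2-.5,y+h/2-.5),(x+w/2,y),(x+w/2,y+h)],.042,s); print(v)
plan((.4562,-.3177,.223),3.48,[(v[0][0],v[0][1],.115,3.3),(v[0][0],v[0][1],.007,3.3)])
```

```text
(316, 157, 15, 52) [-3.14003703e+00 -5.01787429e-04  6.77119524e-02]
[[ 0.45472093 -0.3220073   0.042     ]
 [ 0.480197   -0.32065735  0.042     ]
 [ 0.42727243 -0.32450171  0.042     ]]
[-0.01  0.04  0.9 ] 0.001 rows>= 3
[-0.  -0.   0.9] -0.0 rows>= 3
end [ 0.4553 -0.3226  0.007 ] 3.12
```

Emit:
{"op": "apply_moves", "data": {"motion": "-0.01 0.04 0.9 0 0 0.001 1;-0.01 0.04 0.9 0 0 0.001 1;-0.01 0.04 0.9 0 0 0.001 1;-0.01 0.04 0.9 0 0 0.001 1;-0.01 0.04 0.9 0 0 0.001 1;-0.01 0.04 0.9 0 0 0.001 1"}}

```text
time: 4.58
position: [0.4562, -0.3228, 0.1164]
orientation: [3.141, -0.002, 0.056]
ft_force: [-0.1, -0.2, 0.2]
grip_width: 0.0871
finger_force: 0.0
```

Emit:
{"op": "apply_moves", "data": {"motion": "0 0 0.3 0 0 0 1;0 0 0.5 0 0 0 1;0 0 0.7 0 0 0 1;0 0 0.8 0 0 0 1;0 0 0.85 0 0 0 1;0 0 0.89 0 0 0 1;0 0 0.89 0 0 0 1;0 0 0.89 0 0 0 1"}}

```text
time: 5.25
position: [0.456, -0.3231, 0.009]
orientation: [3.141, -0.002, 0.055]
ft_force: [0.8, -0.1, 0.7]
grip_width: 0.0875
finger_force: 0.0
```

Emit:
{"op": "apply_moves", "data": {"motion": "0 0 0 0 0 0 0.2;0 0 0 0 0 0 0.1;0 0 0 0 0 0 0;0 0 0 0 0 0 0;0 0 0 0 0 0 0;0 0 0 0 0 0 0;0 0 0 0 0 0 0;0 0 0 0 0 0 0;0 0 0 0 0 0 0;0 0 0 0 0 0 0", "newtons": 30}}

```text
time: 6.08
position: [0.4551, -0.3226, 0.0077]
orientation: [-3.142, 0.0, 0.055]
ft_force: [-0.3, -0.8, 0.2]
grip_width: 0.0286
finger_force: 0.0
```

Run:
```python
from h import *
print(status.get_state())
```

```text
{'time': 6.0833, 'qpos': array([-0.16150272,  0.49213188,  0.85845628,  1.94075816, -0.46640849,
        0.91909696, -0.58560973]), 'joint_velocities': array([ 1.95132000e-04, -2.60307290e-05, -8.31630820e-04,  2.81206441e-04,
       -4.74732173e-04,  1.32806231e-03, -1.95492906e-03]), 'joint_torque': array([-2.74512087e-03, -5.01772141e+01,  1.46023688e+01, -2.94973683e+01,
       -5.22894238e-02, -8.54710175e-03, -2.24270234e-04]), 'position': array([ 0.45511025, -0.32258196,  0.00773254]), 'orientation': array([-3.14158877e+00,  1.52460967e-04,  5.47175369e-02]), 'ft_force': array([-0.27889559, -0.8182511 ,  0.2123889 ]), 'moment': array([-0.06334209,  0.16859169,  0.00393536]), 'finger_force': 0.0, 'grip_width': 0.028587521390165224}
```

Run:
```python
from plan import plan
plan((.4553,-.3226,.0082),3.12,[(.455,-.3226,.128,3.12),(.455,-.3226,.24,3.12),(.47,-.22,.24,25),(.49,-.12,.24,46),(.52,-.02,.24,67),(.54,.075,.24,88.25),(.5487,.157,.225,88.25),(.5487,.157,.125,88.25)])
```

```text
[-0. -0. -1.] -0.0 rows>= 3
[-0.   -0.   -0.93] -0.0 rows>= 3
[ 0.17 -0.85 -0.  ] -0.061 rows>= 4
[ 0.5  -0.68 -0.  ] -0.058 rows>= 3
[ 0.78 -0.4  -0.  ] -0.058 rows>= 3
[ 0.79 -0.16 -0.  ] -0.059 rows>= 3
[0.68 0.05 0.12] -0.0 rows>= 2
[ 0.   -0.    0.84] -0.0 rows>= 3
end [0.5488 0.1564 0.1246] 88.08
```

Emit:
{"op": "apply_moves", "data": {"motion": "0 0 0 0 0 0 0;0 0 0 0 0 0 0;0 0 0 0 0 0 0;0 0 0 0 0 0 0;0 0 0 0 0 0 0;0 0 -0.1 0 0 0 0;0 0 -0.2 0 0 0 0;0 0 -0.2 0 0 0 0"}}

```text
time: 6.75
position: [0.4562, -0.3239, 0.0345]
orientation: [3.14, -0.003, 0.054]
ft_force: [0.4, -0.1, -2.7]
grip_width: 0.0239
finger_force: 30.0
```

Emit:
{"op": "apply_moves", "data": {"motion": "0 0 -0.4 0 0 0 0;0 0 -0.8 0 0 0 0;0 0 -0.86 0 0 0 0;0 0 -0.86 0 0 0 0;0 0 -0.86 0 0 0 0"}}

```text
time: 7.17
position: [0.456, -0.3228, 0.136]
orientation: [3.141, -0.003, 0.055]
ft_force: [0.2, -0.1, -3.0]
grip_width: 0.0239
finger_force: 30.0
```

Emit:
{"op": "apply_moves", "data": {"motion": "0 0 -0.4 0 0 0 0;0 0 -0.8 0 0 0 0;0 0 -0.87 0 0 0 0;0 0 -0.87 0 0 0 0;0 0 -0.87 0 0 0 0"}}

```text
time: 7.58
position: [0.4553, -0.3222, 0.2386]
orientation: [-3.141, -0.0, 0.055]
ft_force: [-0.2, 1.0, -3.9]
grip_width: 0.024
finger_force: 30.0
```

Emit:
{"op": "apply_moves", "data": {"motion": "0.05 -0.2 0 0 0 -0.015 0;0.09 -0.4 0 0 0 -0.03 0;0.13 -0.6 0 0 0 -0.045 0;0.17 -0.8 0 0 0 -0.06 0;0.17 -0.85 0 0 0 -0.061 0;0.17 -0.85 0 0 0 -0.061 0"}}

```text
time: 8.08
position: [0.4694, -0.2166, 0.237]
orientation: [-3.139, 0.002, 0.442]
ft_force: [-0.6, 0.0, -3.4]
grip_width: 0.0239
finger_force: 30.0
```

Emit:
{"op": "apply_moves", "data": {"motion": "0.12 -0.17 0 0 0 -0.015 0;0.25 -0.34 0 0 0 -0.03 0;0.37 -0.5 0 0 0 -0.045 0;0.5 -0.68 0 0 0 -0.058 0;0.5 -0.68 0 0 0 -0.058 0;0.5 -0.68 0 0 0 -0.058 0"}}

```text
time: 8.58
position: [0.4892, -0.1198, 0.2378]
orientation: [-3.14, 0.002, 0.803]
ft_force: [0.7, -0.6, -2.3]
grip_width: 0.0238
finger_force: 30.0
```

Emit:
{"op": "apply_moves", "data": {"motion": "0.2 -0.1 0 0 0 -0.015 0;0.4 -0.2 0 0 0 -0.03 0;0.6 -0.3 0 0 0 -0.045 0;0.78 -0.4 0 0 0 -0.058 0;0.78 -0.4 0 0 0 -0.058 0;0.78 -0.4 0 0 0 -0.058 0"}}

```text
time: 9.08
position: [0.5201, -0.0201, 0.2382]
orientation: [-3.14, 0.002, 1.165]
ft_force: [-0.7, -0.7, -2.3]
grip_width: 0.0236
finger_force: 30.0
```

Emit:
{"op": "apply_moves", "data": {"motion": "0.2 -0.04 0 0 0 -0.015 0;0.4 -0.08 0 0 0 -0.03 0;0.6 -0.12 0 0 0 -0.045 0;0.79 -0.16 0 0 0 -0.059 0;0.79 -0.16 0 0 0 -0.059 0;0.79 -0.16 0 0 0 -0.059 0"}}

```text
time: 9.58
position: [0.5399, 0.074, 0.2385]
orientation: [-3.141, 0.002, 1.535]
ft_force: [0.3, -0.5, -3.5]
grip_width: 0.0233
finger_force: 30.0
```

Emit:
{"op": "apply_moves", "data": {"motion": "0.3 0.02 0.06 0 0 0 0;0.6 0.04 0.12 0 0 0 0;0.68 0.05 0.12 0 0 0 0;0.68 0.05 0.12 0 0 0 0;0.68 0.05 0.12 0 0 0 0;0.68 0.05 0.12 0 0 0 0"}}

```text
time: 10.08
position: [0.549, 0.1536, 0.225]
orientation: [3.141, 0.001, 1.533]
ft_force: [1.1, 0.1, -2.5]
grip_width: 0.0236
finger_force: 30.0
```

Run:
```python
from h import *
s=status.get_state(); c=read_camera("wrist"); save("pics/w2.png",c); print(s["position"],s["orientation"],s["qpos"],s["ft_force"])
```

```text
[0.54895627 0.15360186 0.22496423] [3.14147851e+00 1.03227686e-03 1.53309706e+00] [-0.88304355  0.18263803  0.60935449  1.686642   -0.106852    1.30630238
 -0.29118151] [ 1.09707804  0.14704168 -2.50647437]
```

View pics/w2.png

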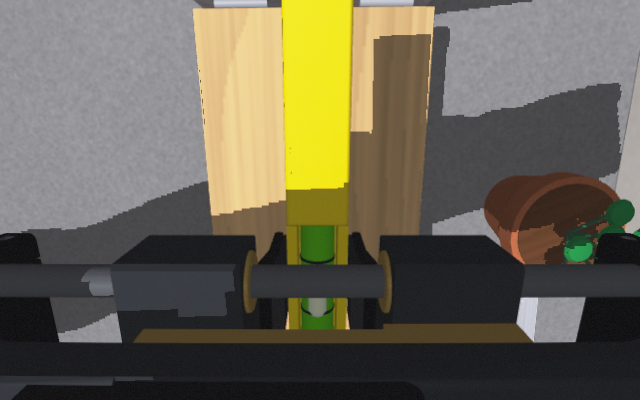

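Emit:
{"op": "apply_moves", "data": {"motion": "0.02 0 0.3 0 0 0 0;0.02 0 0.6 0 0 0 0;0.02 0 0.8 0 0 0 0;0.02 0 0.88 0 0 0 0;0.02 0 0.93 0 0 0 0;0.02 0 0.95 0 0 0 0;0.02 0 0.96 0 0 0 0;0.02 0 0.96 0 0 0 0;0.02 0 0.96 0 0 0 0"}}

```text
time: 10.88
position: [0.5494, 0.159, 0.1111]
orientation: [3.14, -0.001, 1.537]
ft_force: [-0.7, -0.2, -3.5]
grip_width: 0.0237
finger_force: 30.0
```

Still about 2–3 mm above; ease down until contact.

Emit:
{"op": "apply_moves", "data": {"motion": "0 0 0.01 0 0 0 0;0 0 0.01 0 0 0 0;0 0 0.01 0 0 0 0;0 0 0.01 0 0 0 0"}}

```text
time: 11.22
position: [0.5487, 0.1589, 0.1087]
orientation: [3.141, -0.0, 1.538]
ft_force: [-0.3, 0.6, -2.3]
grip_width: 0.0236
finger_force: 30.0
```

Emit:
{"op": "apply_moves", "data": {"motion": "0 0 0.01 0 0 0 0;0 0 0.01 0 0 0 0;0 0 0.01 0 0 0 0;0 0 0.01 0 0 0 0"}}

```text
time: 11.55
position: [0.5487, 0.1589, 0.1074]
orientation: [3.141, -0.0, 1.538]
ft_force: [-0.1, -0.2, -1.2]
grip_width: 0.0239
finger_force: 30.0
```

Emit:
{"op": "apply_moves", "data": {"motion": "0 0 0.005 0 0 0 0;0 0 0.005 0 0 0 0;0 0 0.005 0 0 0 0.35;0 0 0.005 0 0 0 0.4;0 0 0.005 0 0 0 0.5;0 0 0.005 0 0 0 0.6;0 0 0.005 0 0 0 0.6;0 0 0.005 0 0 0 0.6;0 0 0.005 0 0 0 0.6"}}

```text
time: 12.3
position: [0.5486, 0.1589, 0.1068]
orientation: [3.142, 0.0, 1.538]
ft_force: [-0.2, 0.5, 0.0]
grip_width: 0.051
finger_force: 0.0
```

Emit:
{"op": "apply_moves", "data": {"motion": "0 0 -0.1 0 0 0 0.6;0 0 -0.3 0 0 0 0.6;0 0 -0.6 0 0 0 0.6;0 0 -0.9 0 0 0 0.6;0 0 -0.97 0 0 0 0.6;0 0 -0.97 0 0 0 0.6"}}

```text
time: 12.8
position: [0.5505, 0.1592, 0.2274]
orientation: [3.136, -0.003, 1.537]
ft_force: [0.0, 0.3, 0.5]
grip_width: 0.0524
finger_force: 0.0
```

Emit:
{"op": "apply_moves", "data": {"motion": "0 0 -0.3 0 0 0 1;0 0 -0.6 0 0 0 1;0 0 -0.9 0 0 0 1;0 0 -0.9 0 0 0 1;0 0 -0.9 0 0 0 1;0 0 -0.9 0 0 0 1;0 0 -0.9 0 0 0 1;0 0 -0.9 0 0 0 1;0 0 -0.9 0 0 0 1;0 0 -0.9 0 0 0 1"}}

```text
time: 13.63
position: [0.5484, 0.1588, 0.3305]
orientation: [-3.141, 0.001, 1.538]
ft_force: [-0.7, 0.4, 0.8]
grip_width: 0.0865
finger_force: 0.0
```

Emit:
{"op": "apply_moves", "data": {"motion": "0 0 0 0 0 0 1;0 0 0 0 0 0 1;0 0 0 0 0 0 1;0 0 0 0 0 0 1;0 0 0 0 0 0 1;0 0 0 0 0 0 1;0 0 0 0 0 0 1;0 0 0 0 0 0 1"}}

```text
time: 14.3
position: [0.5486, 0.1588, 0.3312]
orientation: [-3.142, 0.0, 1.538]
ft_force: [0.4, -0.1, 0.2]
grip_width: 0.0869
finger_force: 0.0
```

```bash
cat > bub.py <<'E'
import sys; from h import *
s=status.get_state(); c=read_camera("wrist"); print(s["time"],s["position"].round(4),s["orientation"].round(3),s["ft_force"].round(1),"q",s["qpos"].round(2))
im=c["color"]; p=proj(c,[(.549,.159,.142)],s)[0].round().astype(int); print(p)
save("pics/"+sys.argv[1]+"_full.png",c)
x0,y0=max(p[0]-50,0),max(p[1]-60,0); cr=im[y0:y0+120,x0:x0+100]; print("crop origin",x0,y0)
cv2.imwrite("pics/"+sys.argv[1]+".png",cv2.resize(cr[:,:,::-1],None,fx=5,fy=5,interpolation=cv2.INTER_CUBIC))
hsv=cv2.cvtColor(im,cv2.COLOR_RGB2HSV); g=cv2.inRange(hsv,(40,120,50),(80,255,255)); g[:y0]=0; g[y0+120:]=0; g[:,:x0]=0; g[:,x0+100:]=0
y,x=np.nonzero(g); print("green",x.min(),x.max(),y.min(),y.max()); xc=int(round(x.mean()))
print([(r,*im[r,xc-1:xc+2].mean(0).astype(int)) for r in range(y.min()-3,y.max()+4)])
E
python3 bub.py b1
```

```text
14.3 [0.5486 0.1588 0.3312] [-3.142  0.     1.538] [ 0.4 -0.1  0.2] q [-0.9   0.14  0.62  1.51 -0.08  1.52 -0.32]
[317 176]
crop origin 267 116
green 311 323 153 203
[(150, np.int64(247), np.int64(245), np.int64(41)), (151, np.int64(247), np.int64(243), np.int64(33)), (152, np.int64(213), np.int64(236), np.int64(33)), (153, np.int64(125), np.int64(239), np.int64(38)), (154, np.int64(130), np.int64(242), np.int64(41)), (155, np.int64(129), np.int64(242), np.int64(37)), (156, np.int64(129), np.int64(242), np.int64(38)), (157, np.int64(128), np.int64(242), np.int64(36)), (158, np.int64(129), np.int64(242), np.int64(39)), (159, np.int64(129), np.int64(242), np.int64(37)), (160, np.int64(129), np.int64(242), np.int64(39)), (161, np.int64(176), np.int64(242), np.int64(119)), (162, np.int64(240), np.int64(245), np.int64(225)), (163, np.int64(246), np.int64(246), np.int64(243)), (164, np.int64(246), np.int64(246), np.int64(244)), (165, np.int64(246), np.int64(246), np.int64(244)), (166, np.int64(246), np.int64(246), np.int64(244)), (167, np.int64(246), np.int64(246), np.int64(244)), (168, np
[... 1263 characters left out ...]
93, np.int64(62), np.int64(128), np.int64(26)), (194, np.int64(62), np.int64(127), np.int64(26)), (195, np.int64(61), np.int64(127), np.int64(22)), (196, np.int64(62), np.int64(127), np.int64(24)), (197, np.int64(62), np.int64(127), np.int64(25)), (198, np.int64(63), np.int64(128), np.int64(25)), (199, np.int64(62), np.int64(127), np.int64(25)), (200, np.int64(62), np.int64(127), np.int64(25)), (201, np.int64(62), np.int64(127), np.int64(23)), (202, np.int64(62), np.int64(128), np.int64(24)), (203, np.int64(62), np.int64(127), np.int64(24)), (204, np.int64(122), np.int64(128), np.int64(22)), (205, np.int64(149), np.int64(133), np.int64(26)), (206, np.int64(152), np.int64(135), np.int64(26))]
```

View pics/b1_full.png

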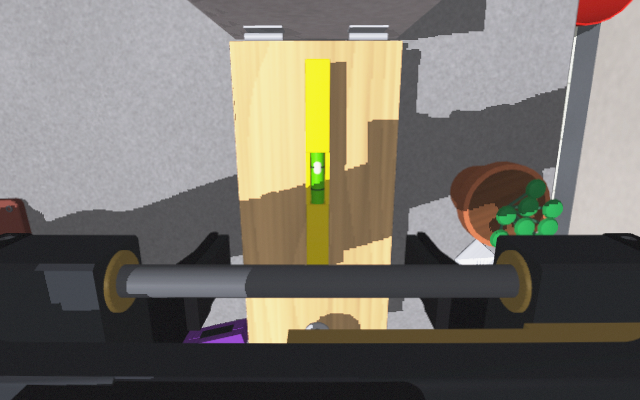

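Run:
```python
from plan import plan
plan((.5487,.159,.3312),88.1,[(.547,.06,.335,117),(.5425,-.054,.34,146)])
```

```text
[-0.83  0.01 -0.03] -0.08 rows>= 5
[-0.83 -0.46 -0.04] -0.081 rows>= 5
end [ 0.5424 -0.0544  0.3396] 146.06
```

Emit:
{"op": "apply_moves", "data": {"motion": "-0.83 0.01 -0.03 0 0 -0.08 1;-0.83 0.01 -0.03 0 0 -0.08 1;-0.83 0.01 -0.03 0 0 -0.08 1;-0.83 0.01 -0.03 0 0 -0.08 1;-0.83 0.01 -0.03 0 0 -0.08 1;-0.83 0.01 -0.03 0 0 -0.08 1"}}

```text
time: 14.85
position: [0.5465, 0.0597, 0.3348]
orientation: [3.141, -0.0, 2.037]
ft_force: [-0.0, 1.1, -0.3]
grip_width: 0.0873
finger_force: 0.0
```

Emit:
{"op": "apply_moves", "data": {"motion": "-0.83 -0.46 -0.04 0 0 -0.081 1;-0.83 -0.46 -0.04 0 0 -0.081 1;-0.83 -0.46 -0.04 0 0 -0.081 1;-0.83 -0.46 -0.04 0 0 -0.081 1;-0.83 -0.46 -0.04 0 0 -0.081 1;-0.83 -0.46 -0.04 0 0 -0.081 1;-0.83 -0.46 -0.04 0 0 -0.081 1;-0.83 -0.46 -0.04 0 0 -0.081 1"}}

```text
time: 15.52
position: [0.5425, -0.0532, 0.3393]
orientation: [-3.141, -0.0, 2.548]
ft_force: [0.3, 0.3, -0.3]
grip_width: 0.0873
finger_force: 0.0
```

Run:
```python
from h import *
s=status.get_state(); c=read_camera("wrist"); save("pics/k1.png",c); print(s["time"],s["position"],s["orientation"],s["qpos"].round(2))
im=c["color"]; p=proj(c,[(.5425,-.054,.165)],s)[0]; print(p)
m=((im.max(2)<75)).astype(np.uint8); m[232:]=0
n,l,st,ce=cv2.connectedComponentsWithStats(m); print([(st[i].tolist(),ce[i].round(1)) for i in range(1,n) if st[i,4]>200])
```

```text
15.5167 [ 0.54251354 -0.05324247  0.33932634] [-3.14119305e+00 -2.66378813e-04  2.54761267e+00] [-0.64  0.08  0.71  1.56 -0.05  1.53  1.05]
[317.16225102 179.66548244]
[([289, 150, 54, 56, 1763], array([315.4, 177.5]))]
```

View pics/k1.png

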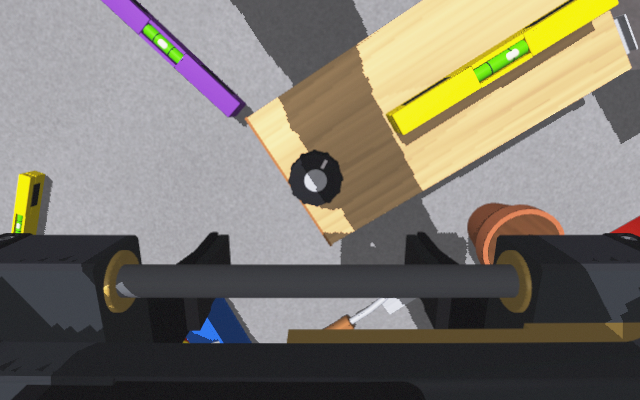

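Emit:
{"op": "apply_moves", "data": {"motion": "0.01 -0.01 0.3 0 0 0 1;0.01 -0.01 0.6 0 0 0 1;0.01 -0.01 0.86 0 0 0 1;0.01 -0.01 0.86 0 0 0 1;0.01 -0.01 0.86 0 0 0 1;0.01 -0.01 0.86 0 0 0 1"}}

```text
time: 16.07
position: [0.5416, -0.0547, 0.2383]
orientation: [3.141, 0.002, 2.549]
ft_force: [0.9, -1.1, 1.0]
grip_width: 0.0872
finger_force: 0.0
```

Emit:
{"op": "apply_moves", "data": {"motion": "0 0 0.2 0 0 0 1;0 0 0.4 0 0 0 1;0 0 0.6 0 0 0 1;0 0 0.75 0 0 0 1;0 0 0.83 0 0 0 1;0 0 0.86 0 0 0 1;0 0 0.86 0 0 0 1;0 0 0.86 0 0 0 1"}}

```text
time: 16.73
position: [0.5418, -0.0549, 0.1347]
orientation: [3.14, 0.002, 2.549]
ft_force: [-0.2, 0.2, 0.1]
grip_width: 0.0874
finger_force: 0.0
```

Emit:
{"op": "apply_moves", "data": {"motion": "0 0 0 0 0 0 0.65;0 0 0 0 0 0 0.5;0 0 0 0 0 0 0.4;0 0 0 0 0 0 0.4;0 0 0 0 0 0 0.4;0 0 0 0 0 0 0.4;0 0 0 0 0 0 0.4;0 0 0 0 0 0 0.4", "newtons": 20}}

```text
time: 17.4
position: [0.5409, -0.0545, 0.1333]
orientation: [3.141, 0.0, 2.549]
ft_force: [0.5, 1.0, 0.0]
grip_width: 0.0515
finger_force: 20.0
```

Gripped (51.5 mm, 20 N). Turn clockwise about 117°.

Emit:
{"op": "apply_moves", "data": {"motion": "0 0 0 0 0 0.019 0.4;0 0 0 0 0 0.037 0.4;0 0 0 0 0 0.055 0.4;0 0 0 0 0 0.073 0.4;0 0 0 0 0 0.091 0.4;0 0 0 0 0 0.109 0.4;0 0 0 0 0 0.127 0.4;0 0 0 0 0 0.145 0.4;0 0 0 0 0 0.163 0.4;0 0 0 0 0 0.163 0.4"}}

```text
time: 18.23
position: [0.5411, -0.0544, 0.1333]
orientation: [3.141, -0.0, 1.52]
ft_force: [2.4, 1.8, -0.5]
grip_width: 0.0516
finger_force: 20.0
```

Emit:
{"op": "apply_moves", "data": {"motion": "0 0 0 0 0 0.019 0.4;0 0 0 0 0 0.037 0.4;0 0 0 0 0 0.055 0.4;0 0 0 0 0 0.073 0.4;0 0 0 0 0 0.091 0.4;0 0 0 0 0 0.109 0.4;0 0 0 0 0 0.127 0.4;0 0 0 0 0 0.145 0.4;0 0 0 0 0 0.163 0.4;0 0 0 0 0 0.163 0.4"}}

```text
time: 19.07
position: [0.5413, -0.0546, 0.1333]
orientation: [3.141, -0.001, 0.5]
ft_force: [4.5, 1.9, -1.6]
grip_width: 0.0515
finger_force: 20.0
```

Emit:
{"op": "apply_moves", "data": {"motion": "0 0 0 0 0 0 0.4;0 0 0 0 0 0 0.4;0 0 0 0 0 0 0.5;0 0 0 0 0 0 0.7;0 0 0 0 0 0 0.9;0 0 0 0 0 0 1;0 0 0 0 0 0 1;0 0 0 0 0 0 1;0 0 0 0 0 0 1"}}

```text
time: 19.82
position: [0.5405, -0.0549, 0.1331]
orientation: [-3.141, 0.0, 0.501]
ft_force: [0.4, 0.2, 0.0]
grip_width: 0.0827
finger_force: 0.0
```

Emit:
{"op": "apply_moves", "data": {"motion": "0 0 -0.2 0 0 0 1;0 0 -0.5 0 0 0 1;0 0 -0.86 0 0 0 1;0 0 -0.86 0 0 0 1;0 0 -0.86 0 0 0 1;0 0 -0.86 0 0 0 1"}}

```text
time: 20.32
position: [0.5405, -0.0546, 0.2361]
orientation: [-3.141, -0.0, 0.502]
ft_force: [-0.3, 0.0, -1.2]
grip_width: 0.087
finger_force: 0.0
```

Emit:
{"op": "apply_moves", "data": {"motion": "0 0 -0.2 0 0 0 1;0 0 -0.5 0 0 0 1;0 0 -0.86 0 0 0 1;0 0 -0.86 0 0 0 1;0 0 -0.86 0 0 0 1;0 0 -0.86 0 0 0 1"}}

```text
time: 20.82
position: [0.5402, -0.0545, 0.3382]
orientation: [-3.141, 0.002, 0.501]
ft_force: [0.3, 0.0, 0.7]
grip_width: 0.087
finger_force: 0.0
```

Run:
```python
from h import *
from plan import plan
s=status.get_state(); print(s["time"],s["position"],s["orientation"],s["qpos"].round(2))
y=np.degrees(s["orientation"][2]); plan(s["position"],y,[(.547,.06,.336,y+28.7),(.5487,.158,.331,88.1)])
```

```text
20.8167 [ 0.54019412 -0.05454312  0.33815268] [-3.14093983e+00  1.75800867e-03  5.01266506e-01] [-1.01  0.1   1.13  1.57 -0.09  1.53 -0.95]
[ 0.51 -0.81  0.02] -0.08 rows>= 5
[ 0.7  -0.43  0.04] -0.085 rows>= 5
end [0.5487 0.1587 0.331 ] 88.12
```

Emit:
{"op": "apply_moves", "data": {"motion": "0.51 -0.81 0.02 0 0 -0.08 1;0.51 -0.81 0.02 0 0 -0.08 1;0.51 -0.81 0.02 0 0 -0.08 1;0.51 -0.81 0.02 0 0 -0.08 1;0.51 -0.81 0.02 0 0 -0.08 1;0.51 -0.81 0.02 0 0 -0.08 1"}}

```text
time: 21.32
position: [0.547, 0.0592, 0.3355]
orientation: [-3.14, 0.003, 1.0]
ft_force: [0.3, -0.9, 0.5]
grip_width: 0.087
finger_force: 0.0
```

Emit:
{"op": "apply_moves", "data": {"motion": "0.7 -0.43 0.04 0 0 -0.085 1;0.7 -0.43 0.04 0 0 -0.085 1;0.7 -0.43 0.04 0 0 -0.085 1;0.7 -0.43 0.04 0 0 -0.085 1;0.7 -0.43 0.04 0 0 -0.085 1;0.7 -0.43 0.04 0 0 -0.085 1;0.7 -0.43 0.04 0 0 -0.085 1;0.7 -0.43 0.04 0 0 -0.085 1;0.7 -0.43 0.04 0 0 -0.085 1;0.7 -0.43 0.04 0 0 -0.085 1"}}

```text
time: 22.15
position: [0.5493, 0.1579, 0.3323]
orientation: [-3.142, -0.0, 1.535]
ft_force: [0.0, 0.5, -0.2]
grip_width: 0.0874
finger_force: 0.0
```

```bash
sed -i 's/^print(\[(r,.*$/print(" ".join(f"{r}:{im[r,xc-1:xc+2].mean(0)[2]:.0f}\/{im[r,xc-1:xc+2].mean(0)[1]:.0f}" for r in range(y.min()-2,y.max()+3)))/' bub.py; python3 bub.py b2
```

```text
22.15 [0.5493 0.1579 0.3323] [-3.142 -0.     1.535] [ 0.   0.5 -0.2] q [-1.12  0.17  0.89  1.52 -0.13  1.52 -0.27]
[316 175]
crop origin 266 115
green 310 322 152 202
150:33/242 151:34/241 152:41/243 153:42/243 154:42/243 155:40/243 156:40/243 157:40/243 158:39/243 159:39/243 160:41/243 161:40/243 162:39/243 163:40/243 164:39/243 165:44/216 166:55/134 167:48/225 168:39/243 169:32/207 170:25/128 171:84/140 172:128/153 173:139/158 174:136/155 175:135/154 176:136/155 177:135/154 178:135/154 179:136/154 180:136/154 181:133/152 182:120/145 183:75/132 184:26/128 185:26/128 186:26/129 187:25/125 188:31/84 189:30/99 190:24/125 191:27/128 192:24/128 193:23/128 194:25/128 195:24/128 196:21/127 197:26/128 198:25/128 199:24/127 200:26/127 201:25/128 202:26/125 203:26/130 204:27/135
```

View pics/b2.png

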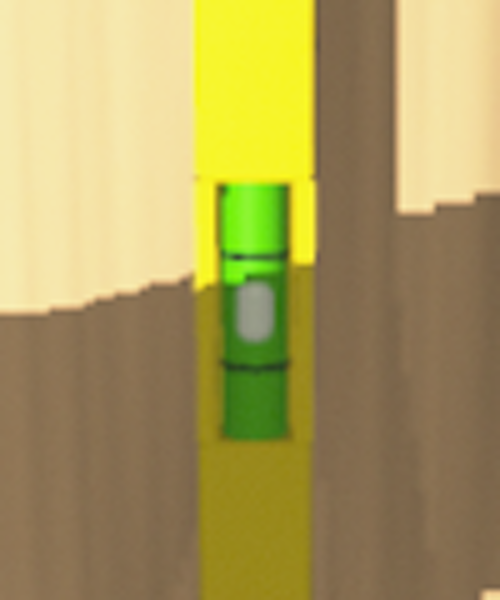

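Emit:
{"op": "apply_moves", "data": {"motion": "-0.3 0 0.3 0 0 0 0.5;-0.5 0 0.6 0 0 0 0;-0.5 0 0.75 0 0 0 0;-0.5 0 0.75 0 0 0 0;-0.5 0 0.75 0 0 0 0;-0.5 0 0.75 0 0 0 0;-0.5 0 0.75 0 0 0 0;-0.5 0 0.75 0 0 0 0;-0.5 0 0.75 0 0 0 0;-0.5 0 0.75 0 0 0 0"}}

```text
time: 23.03
position: [0.5476, 0.0989, 0.243]
orientation: [3.141, -0.0, 1.538]
ft_force: [0.4, -0.2, -0.3]
grip_width: 0.0281
finger_force: 0.0
```

Emit:
{"op": "apply_moves", "data": {"motion": "0 0 0.2 0 0 0 0;0 0 0.4 0 0 0 0;0 0 0.55 0 0 0 0;0 0 0.66 0 0 0 0;0 0 0.7 0 0 0 0;0 0 0.7 0 0 0 0;0 0 0.7 0 0 0 0;0 0 0.7 0 0 0 0;0 0 0.7 0 0 0 0;0 0 0.7 0 0 0 0"}}

```text
time: 23.87
position: [0.5477, 0.0985, 0.1591]
orientation: [3.141, -0.001, 1.538]
ft_force: [-0.5, 0.2, 0.2]
grip_width: 0.0002
finger_force: 0.0
```

```bash
python3 bub.py b3
```

```text
23.8667 [0.5477 0.0985 0.1591] [ 3.141e+00 -1.000e-03  1.538e+00] [-0.5  0.2  0.2] q [-1.02  0.25  0.89  1.81 -0.21  1.18 -0.1 ]
[315 124]
crop origin 265 64
green 302 328 73 181
71:27/230 72:23/214 73:37/224 74:44/242 75:43/242 76:42/242 77:41/242 78:43/242 79:43/242 80:44/242 81:43/242 82:42/242 83:43/242 84:43/242 85:45/242 86:44/242 87:43/242 88:42/242 89:44/242 90:41/242 91:42/242 92:42/242 93:45/242 94:43/242 95:43/242 96:43/242 97:42/242 98:43/242 99:42/242 100:43/242 101:42/242 102:41/242 103:41/242 104:51/212 105:59/87 106:59/88 107:50/216 108:42/242 109:39/242 110:40/242 111:41/242 112:42/242 113:41/242 114:43/242 115:40/242 116:197/244 117:237/245 118:241/247 119:243/247 120:244/247 121:245/247 122:245/247 123:245/247 124:245/247 125:245/247 126:245/247 127:245/247 128:245/247 129:245/247 130:245/247 131:245/247 132:245/247 133:245/247 134:245/247 135:245/247 136:245/247 137:243/247 138:242/247 139:239/246 140:221/245 141:136/242 142:38/242 143:36/241 144:30/205 145:27/129 146:26/128 147:24/128 148:27/129 149:29/129 150:26/128 151:31/95 152:35/44 153:34/60 154:30/111 155:26/128 156:27/129 157:27/128 158:27/129 159:27/128 160:25/128 161:27/128 162:25/128 163:27/129 164:27/129 165:27/127 166:25/128 167:26/128 168:25/128 169:25/127 170:25/128 171:27/128 172:27/128 173:24/128 174:25/128 175:25/128 176:25/128 177:26/128 178:26/128 179:25/128 180:27/128 181:28/124 182:24/124 183:27/129
```

View pics/b3_full.png

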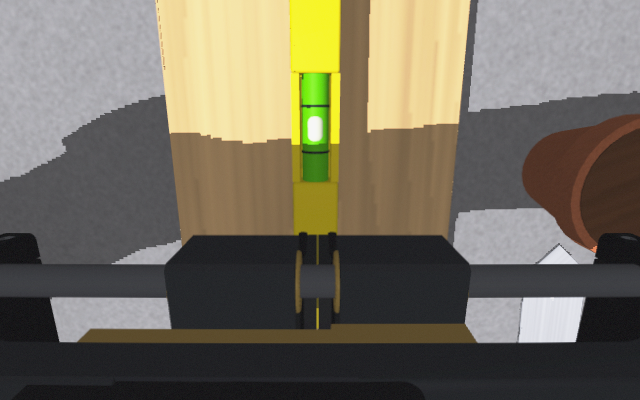

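Emit:
{"op": "apply_moves", "data": {"motion": "0 0 0.04 0 0 0 0;0 0 0.08 0 0 0 0;0 0 0.11 0 0 0 0;0 0 0.12 0 0 0 0;0 0 0.12 0 0 0 0;0 0 0.12 0 0 0 0;0 0 0.12 0 0 0 0"}}

```text
time: 24.5
position: [0.5474, 0.0983, 0.144]
orientation: [3.141, 0.0, 1.537]
ft_force: [0.2, 0.0, 0.0]
grip_width: 0.0003
finger_force: 0.0
```

Emit:
{"op": "apply_moves", "data": {"motion": "0 0 0.01 0 0 0 0;0 0 0.015 0 0 0 0;0 0 0.015 0 0 0 0;0 0 0.015 0 0 0 0;0 0 0.015 0 0 0 0;0 0 0.015 0 0 0 0"}}

```text
time: 25.0
position: [0.5475, 0.0984, 0.1425]
orientation: [3.141, -0.0, 1.538]
ft_force: [-1.2, 0.1, 5.1]
grip_width: 0.0006
finger_force: 2.8
```

Emit:
{"op": "apply_moves", "data": {"motion": "0 0 0.005 0 0 0 0;0 0 0.005 0 0 0 0;0 0 0.005 0 0 0 0;0 0 0.005 0 0 0 0;0 0 0.005 0 0 0 0;0 0 0.005 0 0 0 0"}}

```text
time: 25.5
position: [0.5477, 0.0984, 0.1425]
orientation: [3.141, -0.001, 1.537]
ft_force: [-3.3, -0.5, 12.7]
grip_width: 0.0001
finger_force: 5.8
```

Emit:
{"op": "apply_moves", "data": {"motion": "0 0 -0.0015 0 0 0 0;0 0 -0.0015 0 0 0 0;0 0 -0.0015 0 0 0 0;0 0 -0.0015 0 0 0 0;0 0 -0.0015 0 0 0 0;0 0 -0.0015 0 0 0 0;0 0 -0.0015 0 0 0 0;0 0 -0.0015 0 0 0 0;0 0 -0.0015 0 0 0 0;0 0 -0.0015 0 0 0 0"}}

```text
time: 26.33
position: [0.5476, 0.0984, 0.1425]
orientation: [3.141, -0.001, 1.538]
ft_force: [-2.6, -0.5, 10.1]
grip_width: 0.0002
finger_force: 4.9
```

Emit:
{"op": "apply_moves", "data": {"motion": "0 0 0 0 0 0 0;0 0 0 0 0 0 0;0 0 0 0 0 0 0;0 0 0 0 0 0 0;0 0 0 0 0 0 0;0 0 0 0 0 0 0;0 0 0 0 0 0 0;0 0 0 0 0 0 0;0 0 0 0 0 0 0;0 0 0 0 0 0 0"}}

```text
time: 27.17
position: [0.5476, 0.0984, 0.1425]
orientation: [3.141, -0.001, 1.538]
ft_force: [-3.1, -0.7, 9.4]
grip_width: 0.0003
finger_force: 4.9
```

```bash
python3 bub.py b4 | cut -c1-900
python3 - <<'E'
from h import *
F=[]
for i in range(6):
    F.append(status.get_state()["ft_force"][2]); read_camera("wrist")
print(np.round(F,1))
E
```

```text
27.1667 [0.5476 0.0984 0.1425] [ 3.141e+00 -1.000e-03  1.538e+00] [-3.1 -0.7  9.4] q [-1.01  0.27  0.88  1.83 -0.23  1.15 -0.08]
[315 126]
crop origin 265 66
green 301 330 69 185
67:23/232 68:24/213 69:39/218 70:45/243 71:45/243 72:44/243 73:44/243 74:45/243 75:42/243 76:44/243 77:45/243 78:44/243 79:46/243 80:44/243 81:45/243 82:45/243 83:45/243 84:43/243 85:44/243 86:45/243 87:45/243 88:45/243 89:45/243 90:44/243 91:43/243 92:43/243 93:42/243 94:43/243 95:43/243 96:44/243 97:43/243 98:46/243 99:42/243 100:45/243 101:43/243 102:45/243 103:47/231 104:55/152 105:61/55 106:59/120 107:46/207 108:40/239 109:43/243 110:44/243 111:44/243 112:45/243 113:42/243 114:43/243 115:42/243 116:160/244 117:229/245 118:241/246 119:243/247 120:244/247 121:245/247 122:245/247 123:246/247 124:245/247 125:246/247 126:246/247 127:245/247 128:246/247 129:245/247 130:245/247 131:246/247 132:246/247 133:245/247 134:245/247 135:246/247 136:246/247 137:246/247 138:245/247 139:217/233 140:131/149 141:127/146 142:126/143 143:98/136 144:52/130 145:29/129 146:27/130 147:27/129 148:26/129 149:2
[10.1  9.8 10.1  9.8  9.8 10. ]
```

View pics/b4_full.png

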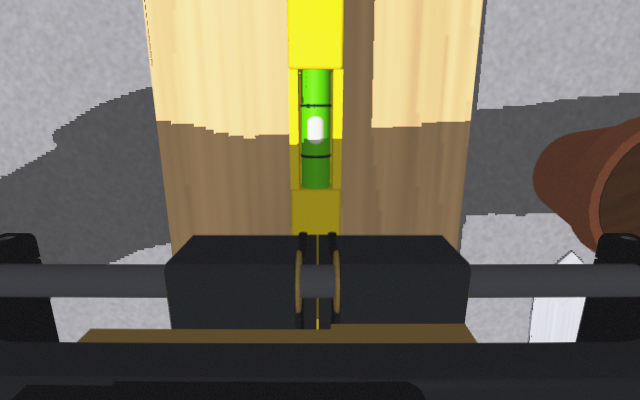

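The picture shows the bubble at rows 116–143, between the lines at rows 105 and 156. The push is steady at about 10 N, so I'm handing in.

```bash
python3 -c "
from workcell import ticket
print(ticket.finish_job())"
```

```text
the job is handed in; nothing more can be done
None
```

The job is handed in after about 27 s of robot time: the level lies lengthwise on the shelf, the bubble sits midway between the two black lines, and the arm is holding a steady push of about 10 N on the level; the can, pot, basket and trowel were left alone.

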